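Lay the straightedge flush on the carousel base

TASK

Slide the aluminium straightedge across the glass, without lifting it, and press it gently home against the front face of the carousel music box base so that its long edge lies flush along the whole width of that face with no gap at either corner. The base sits on a turntable that spins easily: do not swing it round by more than a few degrees, and press home with 6 to 8 N for a second, never letting it bear on the base with more than 10 N. Leave the straightedge lying flush, and leave the horse, the crown finial, the worm gear and the cam follower where they are.

Things in the scene. Friction and masses are not known exactly. Their poses are not given: they have to be found in the camera images.
- straightedge: Loose aluminium straightedge lying on the glass: a bar 200 mm long (its y axis), 40 mm wide (x), 25 mm tall (z), about 0.32 kg (varies by a third); sliding it takes 1 to 3 N, and pressed home its drag takes up to 5 N of the push. Origin at the centre of its underside. Its +x long side is the working edge and roughly faces the base at the start (yaw within 17 degrees).
- edge (a point): Middle of the straightedge's working edge: on its +x side, 20 mm from the bar's centre line and 12.5 mm above the glass. Axes as the straightedge's: x points out of the working edge (towards the base), y along it; the edge runs 100 mm to either side.
- carousel: Carousel music box base, a dark wood block 100 mm deep (x) by 130 mm wide (y), underside 10 mm, top 50 mm above the glass; on it a round platform (radius 44 mm, to 60 mm) and a thin pole to 129 mm. Origin on its turning axis at glass height. Its flat front face, with a small brass keyhole plate, lies at x = -50 mm and looks towards the robot, within about 17 degrees.
- turntable: Fixed foot of the ball-bearing turntable under the base, origin on the axis at glass height. Its brass disc (radius 42 mm) carries the base, whose block overhangs it. Base and disc turn about the vertical axis but cannot shift; the drag is only about 0.12 N m, without spring: 2 N at a corner swings it, a push through its middle does not.
- face_left (a point): Left (+y) vertical edge of the base's front face, 17.5 mm above the glass. Axes as the carousel base's.
- face_right (a point): Right (-y) vertical edge of the base's front face, 130 mm from the left one, 17.5 mm above the glass. Axes as the carousel base's.
- horse: Bystander: painted tin horse on a green plate 30 x 60 mm, 75 mm tall, origin under the plate's centre.
- finial: Bystander: gilt brass crown finial standing upright, 44 mm across and 52 mm tall, origin under its centre.
- worm: Bystander: steel worm gear standing on end, 36 mm across and 58 mm tall, origin under its centre.
- follower: Bystander: bone cam follower lying flat, a bar 86 mm long (y) by up to 26 mm wide, 12 mm tall, origin under the bar's centre.
Mind the look-alikes: they are no part of the job. Of the things like the turntable, leave any that is turquoise; of the rest the smaller one is meant. What is meant by the straightedge is not orange, and is the larger of those in its own colour.

How it is judged (in metres and radians):
On the way:
1. the straightedge is pressed home: both corners of the front face within 2 mm of its working edge and at least 1.5 N between them, for 0.4 s (x of face_left in the frame of edge between -0.004 and 0.002 m and x of face_right in the frame of edge between -0.004 and 0.002 m and contact force between straightedge and carousel above 1.5 N), for 0.4 s.
At the end, for the whole second after the job is handed in: The straightedge lies flat and at rest on the glass with its working edge along the base's front face: both vertical edges of the face are within 1.5 mm of the working edge and within its length (x of face_left in the frame of edge between -0.004 and 0.0015 m and x of face_right in the frame of edge between -0.004 and 0.0015 m and y of face_left in the frame of edge between 0 and 0.1 m and y of face_right in the frame of edge between -0.1 and 0 m and angle between straightedge's own z axis and vertical below 0.05 rad and height (world z) of straightedge below 0.003 m and linear speed of straightedge below 0.01 m/s and angular speed of each of straightedge, carousel below 0.05 rad/s); the robot touches nothing.
It fails at once if the base swung round: a corner of its face moved more than 10 mm (about 7 degrees) (distance of any of face_left, face_right from where it was at the start of the episode above 0.01 m).
It fails at once if the straightedge pressed on the base with more than 10 N (contact force between straightedge and carousel above 10 N).
It fails at once if the straightedge lifted more than 8 mm or tipped (height (world z) of straightedge above 0.008 m or angle between straightedge's own z axis and vertical above 0.25 rad).
It fails at once if a bystander moved more than 10 mm (distance of any of horse, finial, worm, follower from where it was at the start of the episode above 0.01 m).
It also fails if it takes over 64 s, if anything falls off the work surface, if the arm or the gripper's body presses on something with over 40 N, if the wrist force passes 120 N, or if a joint passes its speed limit or range.

ROBOT

A 6-joint arm with a two-finger parallel gripper is mounted at the origin on the work surface. World frame = base frame: x ahead of the robot, y to its left, z up, the work surface at z = 0. Lengths are in m, angles in degrees, forces in N, time in s.
With the tool pointing down it reaches from about 0.275 to 0.875 m from the base axis. Payload 12.5 kg.
Tool frame: the origin (TCP) lies at the very end of the fingers, on their centre line; the grasp point (between the pads) lies 19 mm behind it (grip_depth is the z of the grasp point in the tool frame, in m); z points along the fingers, y is the direction in which the jaws open and shut (so a half turn about z gives the same grasp; the last joint's range is limited). The gripper opens to 85 mm and grips with 20 to 120 N. Pads are 22 mm wide; open, the fingers measure 114 mm over their backs; the gripper's body (76 mm by 85 mm) begins 54 mm behind the grasp point. The pads swing forward as they close: fully open they stand 13 mm farther back than shut.
Start: joints at [-70.565, 20.094, 94.641, -0, 65.266, -4.847], TCP at [0.226, -0.501, 0.231] pointing down, gripper open.
Joint ranges: [-157.81, 157.81], [-45, 120.19], [0.68, 151.7], [-89.99, 269.99], [4.06, 180], [-164.3, 164.3]. Speed limits (degrees/s): [127.2, 127.2, 159.86, 180, 180, 180].

INTERFACE

Orientations are given as a 3x3 rotation matrix whose columns are the frame's x, y, z axes.
In Python, from bench import * gives the robot as it stands. The module is installed in compiled form; this text tells all that it offers.
- The arm moves only by the shell command python3 -m creep 'ROWS' [FORCE]. ROWS is JSON, a list of rows, each an object with "linear": the shift along the tool's x, y, z in m, a list of three; "yaw": the turn about the tool's z in degrees; "jaw": the gripper command: -1 is fully open, 1 is shut, values between are in proportion. A call has 1 to 10 rows; each row is the pose to reach, as a shift and turn from the pose commanded when the call began, along the tool's axes at that moment; what a row does not reach only later rows make up. A row lasts 1/10 s, in which the tool goes at most 50 mm and 8.59 degrees, less where a joint would pass 70% of its speed; a pose out of reach is approached as far as the arm can. A call with a gripper value outside its range is refused whole. The fingers move at their own pace and stop on an object; FORCE is the grip in N (left out, the last holds). Time passes only in rows, so rows that repeat a pose let the fingers close. It gives the time, the measured TCP pose, the force and the opening at its end, in the units of the state.
- read_state(): the state, without advancing time (a new reading comes with each control period).
- camera(name): name is "side" or "top"; returns (picture, depth): 400x640x3 uint8, red, green, blue; 400x640 float32, m along the optical axis (not along the pixel's ray), 0 where there is no reading.
- get_calibration(name): a dict with "mtx" (3x3 intrinsics, pixels), "rvec" (rotation vector, rad) and "tvec" (3), from world to camera coordinates, as OpenCV has them. Camera axes: x right, y down, z forward; pixel columns grow to the right and rows downward; lengths in m; the calibration is good to about 2 mm. A picture is of the moment at which its call begins. get_calibration takes no time and is no camera call.
- hand_in(): hands the job in, once; it reports no verdict.
Trained networks look in the newest picture that a camera, given by its name, has taken for a name from the list of things; names that differ only in an ending like _2 or _b are one class to them, and where a whole thing is asked for, a point or a joint stands for the part that bears it (a point fixed in the world has none). Each returns a list of dicts, best first, with "conf" (0 to 1); they miss things now and then, are a little off and sometimes report something else, mostly with a low value. They report only what shows in the picture. A call takes as long as a camera call. They do not tell look-alikes from the thing itself.
- trace(thing, camera): "mask" (400x640 bool, what is visible of it) and "pixel" ([column, row] in pixels, amid what is visible of it).
The state is a dict: "time": time; "joint_pos": joint angles; "qvel": joint speeds; "joint_torque": joint torques, N m; "ee_pos": TCP position; "tool_rot": TCP orientation; "wrist_force": force on the tool from outside, world axes, zero at the start; "wrist_torque": the same for the moment, N m; "width": opening from 0.0 (shut) to 1.0 (fully open).
Only numpy, scipy, OpenCV 4.12 (cv2) and the standard library are available. Lean on these libraries where they do the work, as an engineer would, in place of code of your own. Each camera call takes 0.05 s, during which the arm holds its last target. There are 200 camera calls.

## Working session

There is one attempt and no reset: what is moved stays moved. The work goes in short steps, Python scripts to look and compute and a shell command to move; the robot and the scene stay as the last step left them, time stands still between calls to the robot, and variables do not carry over. Pictures are saved under pics/ and viewed, about 8 in all and at most 12, crops included, and the job is handed in when it is done.

```bash
mkdir -p pics
cat > h.py <<'E'
from bench import *
import numpy as np, cv2
def cal(n):
    c=get_calibration(n); R=cv2.Rodrigues(np.array(c["rvec"],float))[0]; return np.array(c["mtx"],float),R,np.array(c["tvec"],float).ravel()
def cloud(n,dep):
    K,R,t=cal(n); v,u=np.mgrid[0:dep.shape[0],0:dep.shape[1]]
    p=np.stack([(u-K[0,2])/K[0,0]*dep,(v-K[1,2])/K[1,1]*dep,dep],-1)
    return (p-t)@R
def save(f,im): cv2.imwrite(f,im[...,::-1])
E
python3 - <<'E'
from h import *
s=read_state(); print({k:np.round(v,3).tolist() for k,v in s.items()})
for n in("top","side"):
    im,d=camera(n); save(f"pics/{n}0.png",im); np.savez(f"{n}0",im=im,d=d,P=cloud(n,d))
    K,R,t=cal(n); print(n,K[0,0],(-R.T@t).round(3),R[2].round(2))
    P=cloud(n,d)
    for th in("straightedge","carousel","turntable","horse","finial","worm","follower"):
        for r in trace(th,n):
            m=r["mask"]&(d>0); q=P[m]; print(th,round(r["conf"],2),np.round(r["pixel"]),m.sum(),np.median(q,0).round(3),np.ptp(q,0).round(3), im[m].mean(0).round() )
E
```

```text
{'time': 0.0, 'joint_pos': [-70.565, 20.125, 94.677, -0.001, 65.263, -4.848], 'qvel': [-0.069, 0.06, -0.005, 0.016, -0.041, -0.059], 'joint_torque': [0.0, -50.61, -29.141, -0.0, 0.004, 0.0], 'ee_pos': [0.226, -0.501, 0.231], 'tool_rot': [[0.912, 0.411, -0.0], [0.411, -0.912, 0.001], [0.0, -0.001, -1.0]], 'wrist_force': [-0.166, -0.373, 0.317], 'wrist_torque': [-0.002, 0.001, 0.054], 'width': 1.002}
top 368.5038081352178 [0.519 0.049 0.945] [ 0.07 -0.01 -1.  ]
straightedge 0.98 [384. 265.] 783 [ 0.428 -0.113  0.02 ] [0.101 0.138 0.027] [106. 114. 119.]
straightedge 0.97 [196. 284.] 1472 [0.393 0.35  0.024] [0.068 0.203 0.033] [118.  71.  28.]
straightedge 0.69 [300. 250.] 1332 [0.48  0.1   0.025] [0.074 0.2   0.035] [107. 115. 121.]
straightedge 0.37 [234. 175.] 280 [0.664 0.251 0.034] [0.052 0.054 0.06 ] [106.  88.  46.]
carousel 0.86 [305. 181.] 2208 [0.64  0.065 0.057] [0.128 0.143 0.134] [97. 72. 42.]
carousel 0.72 [450. 139.] 4488 [ 0.737 -0.277  0.076] [0.206 0.21  0.182] [91. 68. 40.]
carousel 0.71 [216. 119.] 2459 [0.796 0.293 0.055] [0.115 0.145 0.134] [15. 94. 98.]
turntable
[... 1354 characters left out ...]
[99. 72. 43.]
turntable 0.86 [323. 117.] 2711 [ 0.733 -0.236  0.075] [0.215 0.33  0.179] [97. 70. 43.]
turntable 0.65 [172. 274.] 4282 [0.788 0.316 0.055] [0.145 0.16  0.132] [ 13. 107. 112.]
turntable 0.55 [300. 216.] 2841 [0.635 0.089 0.055] [0.118 0.139 0.122] [99. 72. 43.]
horse 0.65 [327. 168.] 406 [ 0.664 -0.102  0.025] [0.058 0.1   0.077] [94. 99. 94.]
finial 0.75 [248. 280.] 458 [0.661 0.257 0.035] [0.057 0.057 0.056] [133. 107.  51.]
worm 0.66 [250. 219.] 375 [0.738 0.127 0.037] [0.067 0.073 0.063] [112. 110. 116.]
worm 0.28 [302. 216.] 2882 [0.635 0.089 0.055] [0.146 0.193 0.134] [100.  72.  44.]
follower 0.62 [276. 196.] 189 [0.741 0.012 0.01 ] [0.02  0.081 0.014] [157. 154. 140.]
```

View pics/top0.png

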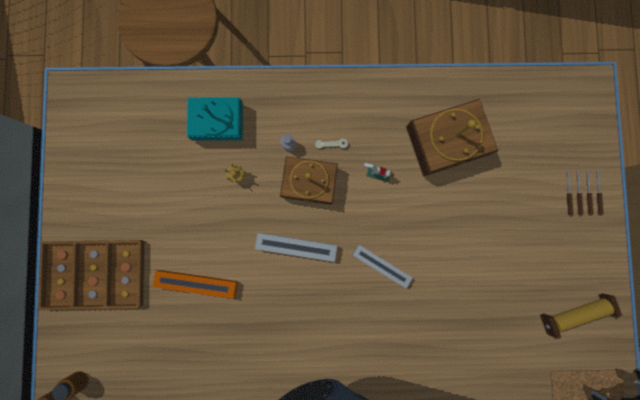

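Run:
```python
from h import *
a=np.load("top0.npz"); im=a["im"]; save("pics/crop1.png",cv2.resize(im[150:290,220:420],(800,560),interpolation=cv2.INTER_CUBIC))
# bar and base top faces
for n in("top","side"):
    a=np.load(n+"0.npz"); P=a["P"]; im=a["im"].astype(int)
    for nm,c,r,z0,z1 in(("bar",(.48,.1),.15,.018,.032),("base",(.645,.07),.11,.043,.056),("small",(.43,-.11),.1,.012,.03),("pole",(.645,.07),.08,.075,.14),("plat",(.645,.07),.08,.0565,.066)):
        m=(np.hypot(P[...,0]-c[0],P[...,1]-c[1])<r)&(P[...,2]>z0)&(P[...,2]<z1)&(a["d"]>0)
        if nm=="bar": m&=(P[...,0]<.55)
        q=P[m][:,:2].astype(np.float32)
        if len(q)>5: print(n,nm,len(q),np.round(q.mean(0),4),cv2.minAreaRect(q), np.median(P[m][:,2]).round(4))
```

```text
top bar 1322 [0.4786 0.0988] ((0.47442248463630676, 0.07576090097427368), (0.24932222068309784, 0.04007624834775925), 80.09014129638672) 0.0248
top base 1028 [0.6433 0.0665] ((0.6658843755722046, 0.06755556166172028), (0.14147712290287018, 0.1454785168170929), 81.56141662597656) 0.0532
top small 797 [ 0.4276 -0.1141] ((0.4274451732635498, -0.11444368213415146), (0.1562443971633911, 0.03118782676756382), 57.478023529052734) 0.0196
top pole 35 [0.6431 0.0648] ((0.6566987633705139, 0.06456268578767776), (0.01130097359418869, 0.040508732199668884), 88.74040222167969) 0.126
top plat 1068 [0.643  0.0653] ((0.6432657241821289, 0.06418690085411072), (0.11994483321905136, 0.09072456508874893), 80.20487976074219) 0.0598
side bar 1719 [0.4808 0.1094] ((0.47643688321113586, 0.0774308294057846), (0.2520520091056824, 0.04118944704532623), 80.31011199951172) 0.0259
side base 1016 [0.6374 0.0892] ((0.6639675498008728, 0.0705665871500969), (0.13766562938690186, 0.14070366322994232), 82.91117858886719) 0.0539
side small 738 [ 0.4305 -0.1069] ((0.428896963596344, -0.11233179271221161), (0.15930768847465515, 0.0349406935274601), 57.1326904296875) 0.0203
side pole 94 [0.6437 0.0697] ((0.6444456577301025, 0.06879469007253647), (0.01199413649737835, 0.011363389901816845), 78.32524871826172) 0.1099
side plat 1009 [0.643 0.072] ((0.6443503499031067, 0.07005365192890167), (0.12161730974912643, 0.09328416734933853), 81.6329116821289) 0.0606
```

View crop.

The top view shows the large grey bar at (296,248), with two look-alikes: a smaller grey bar at (383,266) and an orange one at (195,284). The small brown base is at (309,180), with a bigger brown one at (452,137) and a turquoise one at (215,119). By the description I choose the large grey bar and the small brown base. The bystanders are at (235,174), (288,143), (332,144) and (378,172), all beside or behind the base.

View pics/crop1.png

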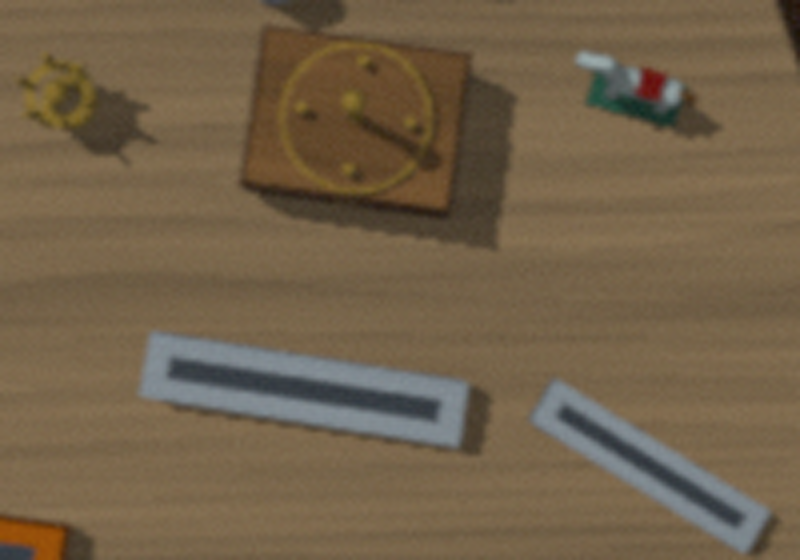

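```bash
cat >> h.py <<'E'
def mask_rect(n,thing,near,z,d=None,box=None):
    """project mask onto plane z -> world rect (only for top faces)"""
def unproj(n,uv,z):
    K,R,t=cal(n); uv=np.atleast_2d(uv).astype(float)
    r=np.c_[(uv[:,0]-K[0,2])/K[0,0],(uv[:,1]-K[1,2])/K[1,1],np.ones(len(uv))]@R; c=-R.T@t
    return (c+r*((z-c[2])/r[:,2])[:,None])[:,:2]
def fit(P,d,c,size,ang,z0,z1,rad):
    """fit centre/yaw of a rectangle size (x,y) to top-surface points by maximising coverage"""
    from scipy.optimize import minimize
    m=(np.hypot(P[...,0]-c[0],P[...,1]-c[1])<rad)&(P[...,2]>z0)&(P[...,2]<z1)&(d>0)
    q=P[m][:,:2]
    def cost(p):
        a=p[2]; R=np.array([[np.cos(a),np.sin(a)],[-np.sin(a),np.cos(a)]]); l=(q-p[:2])@R.T
        e=np.maximum(np.abs(l)-np.array(size)/2,0); return np.minimum(np.hypot(*e.T),.006).mean()*1000+1e-3*np.hypot(*(l.mean(0)*100))
    b=min((minimize(cost,[c[0],c[1],a],method="Nelder-Mead",options=dict(xatol=1e-5,fatol=1e-6,initial_simplex=[[c[0],c[1],a],[c[0]+.006,c[1],a],[c[0],c[1]+.006,a],[c[0],c[1],a+.08]])) for a in np.radians(ang)),key=lambda r:r.fun)
    return b.x[:2].round(4),np.degrees(b.x[2]).round(2),round(b.fun,3),len(q)
E
python3 - <<'E'
from h import *
for n in("top","side"):
    a=np.load(n+"0.npz"); P,d=a["P"],a["d"]
    print(n,"bar",fit(P,d,(.48,.1),(.04,.2),(-12,0,12),.018,.032,.13))
    print(n,"base",fit(P,d,(.645,.066),(.1,.13),(-12,0,12),.045,.066,.095))
E
```

```text
top bar (array([0.4787, 0.1001]), np.float64(-9.93), np.float64(0.095), 1332)
top base (array([0.6431, 0.0651]), np.float64(-8.58), np.float64(0.001), 2106)
side bar (array([0.4805, 0.1027]), np.float64(-9.87), np.float64(0.403), 1815)
side base (array([0.6443, 0.0686]), np.float64(-8.24), np.float64(0.001), 2006)
```

The crop confirms the pair: a long grey bar near (305,390) in the crop, and a plain brown base with a brass ring and pole. The bar is at (.479,.101) with yaw about −9.9°. The base axis is at (.6435,.066) with yaw about −8.4°. My plan is to push from behind with the open fingers as two contact points, about 97 mm along the face normal.

```bash
python3 -m creep '[{"linear":[0.044,-0.047,0],"yaw":4,"jaw":-1},{"linear":[0.08,-0.087,0],"yaw":8,"jaw":-1},{"linear":[0.11,-0.12,0],"yaw":12,"jaw":-1},{"linear":[0.14,-0.153,0],"yaw":16,"jaw":-1},{"linear":[0.17,-0.186,0],"yaw":20,"jaw":-1},{"linear":[0.2,-0.219,0],"yaw":24,"jaw":-1},{"linear":[0.23,-0.252,0],"yaw":28,"jaw":-1},{"linear":[0.26,-0.285,0],"yaw":32,"jaw":-1},{"linear":[0.29,-0.315,0],"yaw":34.2,"jaw":-1},{"linear":[0.3,-0.326,0],"yaw":34.2,"jaw":-1}]' 60; python3 -c "
from h import *
s=read_state();print(s['ee_pos'],np.round(s['tool_rot'],4).tolist())"
```

```text
time: 1.8
ee_pos: [0.3662, -0.0781, 0.2315]
tool_rot: [[0.985, -0.171, 0.001], [-0.171, -0.985, 0.0], [0.001, -0.0, -1.0]]
wrist_force: [0.4, -0.4, -0.4]
width: 1.003
[ 0.3661746  -0.0781249   0.23153699] [[0.9852, -0.1712, 0.0007], [-0.1712, -0.9852, 0.0002], [0.0007, -0.0003, -1.0]]
```

```bash
python3 -m creep '[{"linear":[0.005,-0.04,0],"yaw":0,"jaw":-1},{"linear":[0.01,-0.08,0.02],"yaw":0,"jaw":-1},{"linear":[0.015,-0.12,0.05],"yaw":0,"jaw":-1},{"linear":[0.02,-0.16,0.08],"yaw":0,"jaw":-1},{"linear":[0.025,-0.19,0.11],"yaw":0,"jaw":-1},{"linear":[0.028,-0.196,0.14],"yaw":0,"jaw":-1},{"linear":[0.028,-0.196,0.15],"yaw":0,"jaw":-1},{"linear":[0.028,-0.196,0.15],"yaw":0,"jaw":-1}]'
python3 - <<'E'
from h import *
for n in("top","side"):
    im,d=camera(n); P=cloud(n,d); save(f"pics/{n}1.png",im)
    print(n,"bar",fit(P,d,(.48,.1),(.04,.2),(-12,0),.018,.032,.13))
    for u,v,nm in[]:pass
s=read_state();print(s['ee_pos'],s['wrist_force'],np.degrees(np.arctan2(s['tool_rot'][1][0],s['tool_rot'][0][0])))
E
```

```text
time: 2.6
ee_pos: [0.4261, 0.1071, 0.0806]
tool_rot: [[0.985, -0.172, -0.003], [-0.172, -0.985, -0.0], [-0.003, 0.001, -1.0]]
wrist_force: [0.1, -0.4, 0.7]
width: 0.999
top bar (array([0.4788, 0.1002]), np.float64(-9.83), np.float64(0.089), 1292)
side bar (array([0.4807, 0.1029]), np.float64(-9.7), np.float64(0.54), 1395)
[0.42730756 0.10691342 0.08231311] [-0.12601033 -0.10877821 -0.58452368] -9.970305374652183
```

View pics/side1.png

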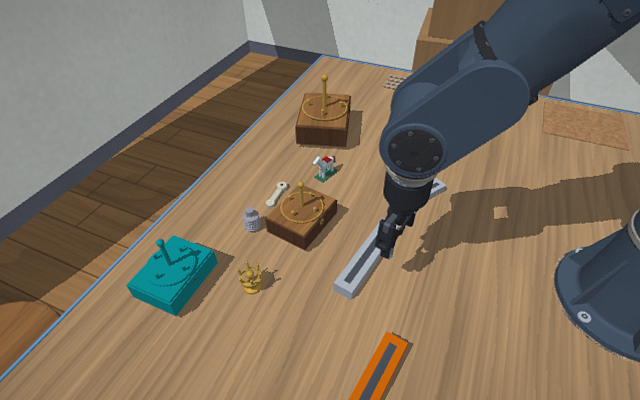

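The side view shows the gripper at (395,240) behind the bar, with its jaws spread along it and clear of everything. Now I descend.

```bash
python3 -m creep '[{"linear":[0,0,0.03],"yaw":0,"jaw":-1},{"linear":[0,0,0.055],"yaw":0,"jaw":-1},{"linear":[0,0,0.068],"yaw":0,"jaw":-1},{"linear":[0,0,0.076],"yaw":0,"jaw":-1},{"linear":[0,0,0.076],"yaw":0,"jaw":-1},{"linear":[0,0,0.076],"yaw":0,"jaw":-1}]'
python3 - <<'E'
from h import *
im,d=camera("side"); P=cloud("side",d); save("pics/side2.png",cv2.resize(im[170:310,320:480],(800,700),interpolation=cv2.INTER_CUBIC)[:600])
s=read_state();print(s['ee_pos'],s['wrist_force'])
R=np.array(s['tool_rot']); L=(P-np.array(s['ee_pos']))@R
m=(d>0)&(np.abs(L[...,1])<.07)&(L[...,0]<.03)&(L[...,0]>-.04)&(P[...,2]>.005)
for a,b in((-.07,-.035),(-.035,.035),(.035,.07)):
    k=m&(L[...,1]>=a)&(L[...,1]<b)&(P[...,2]<.05); q=L[k]
    if len(q): print(a,len(q),np.percentile(q,[2,50,98],axis=0).round(4).tolist())
E
```

```text
time: 3.3
ee_pos: [0.4276, 0.1073, 0.0063]
tool_rot: [[0.985, -0.173, 0.002], [-0.173, -0.985, 0.0], [0.001, -0.0, -1.0]]
wrist_force: [0.2, -0.9, 0.7]
width: 1.006
[0.42762864 0.1073912  0.00633355] [ 0.05902305 -1.06273063 -0.58222136]
-0.07 64 [[-0.0094, -0.0574, -0.0415], [-0.005, -0.053, -0.0284], [0.0118, -0.0454, -0.0179]]
0.035 40 [[-0.0092, 0.0408, -0.0429], [-0.0061, 0.0432, -0.0281], [-0.0008, 0.048, -0.0148]]
```

View pics/side2.png

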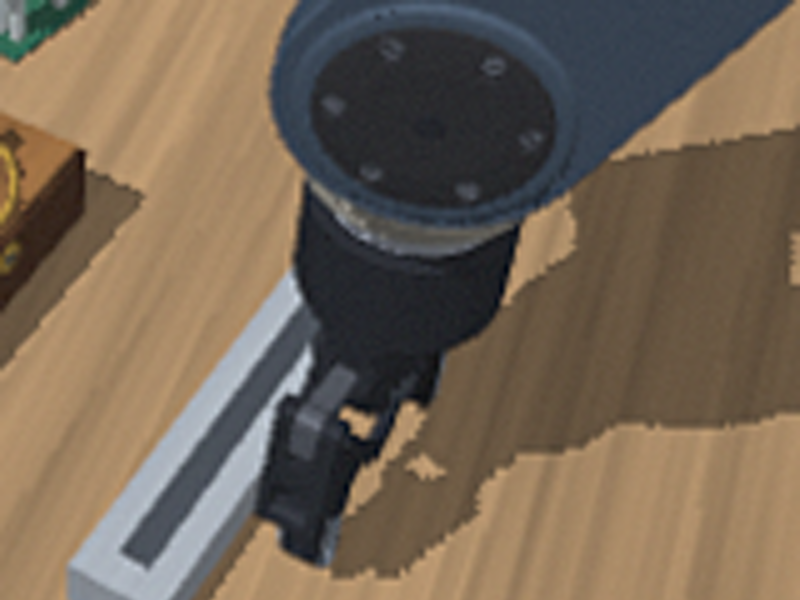

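The fingers are behind the bar and their open tips are about 20 mm up, as the 13 mm set-back predicts. I lower another 12 mm so they push at bar mid-height, then advance towards contact.

```bash
python3 -m creep '[{"linear":[0,0,0.006],"yaw":0,"jaw":-1},{"linear":[0,0,0.012],"yaw":0,"jaw":-1},{"linear":[0.004,0,0.012],"yaw":0,"jaw":-1},{"linear":[0.008,0,0.012],"yaw":0,"jaw":-1},{"linear":[0.011,0,0.012],"yaw":0,"jaw":-1},{"linear":[0.013,0,0.012],"yaw":0,"jaw":-1},{"linear":[0.013,0,0.012],"yaw":0,"jaw":-1}]'
python3 - <<'E'
from h import *
for i in range(4):
    im,d=camera("top");s=read_state();print(s['ee_pos'].round(4),(np.array(s['tool_rot']).T@s['wrist_force']).round(2))
E
```

```text
time: 4.05
ee_pos: [0.4401, 0.1052, -0.0066]
tool_rot: [[0.985, -0.172, 0.0], [-0.172, -0.985, 0.0], [0.0, -0.0, -1.0]]
wrist_force: [0.1, 0.4, -0.0]
width: 1.0
[ 0.4399  0.1052 -0.0067] [-0.28  0.54  0.45]
[ 0.4397  0.1052 -0.0067] [-0.41  0.18 -0.13]
[ 0.4396  0.1052 -0.0067] [-0.25 -0.59  0.14]
[ 0.4396  0.1052 -0.0067] [ 0.58 -0.58  0.11]
```

```bash
python3 -m creep '[{"linear":[0.003,0,0],"yaw":0,"jaw":-1},{"linear":[0.006,0,0],"yaw":0,"jaw":-1},{"linear":[0.009,0,0],"yaw":0,"jaw":-1},{"linear":[0.013,0,0],"yaw":0,"jaw":-1},{"linear":[0.018,0,0],"yaw":0,"jaw":-1},{"linear":[0.024,0,0],"yaw":0,"jaw":-1},{"linear":[0.03,0,0],"yaw":0,"jaw":-1},{"linear":[0.036,0,0],"yaw":0,"jaw":-1},{"linear":[0.042,0,0],"yaw":0,"jaw":-1},{"linear":[0.048,0,0],"yaw":0,"jaw":-1}]'
python3 - <<'E'
from h import *
s=read_state();print(s['ee_pos'].round(4),(np.array(s['tool_rot']).T@s['wrist_force']).round(2))
c=(.52,.095)
for n in("top","side"):
    im,d=camera(n); P=cloud(n,d); save(f"pics/{n}3.png",im)
    print(n,"bar",fit(P,d,c,(.04,.2),(-12,0),.018,.032,.13))
    print(n,"base",fit(P,d,(.645,.066),(.1,.13),(-12,0),.045,.066,.095))
    s=read_state();print(s['ee_pos'].round(4),(np.array(s['tool_rot']).T@s['wrist_force']).round(2),s['wrist_torque'])
E
```

```text
time: 5.25
ee_pos: [0.4876, 0.0968, -0.0067]
tool_rot: [[0.985, -0.172, 0.0], [-0.172, -0.985, -0.0], [0.0, -0.0, -1.0]]
wrist_force: [-1.3, 0.2, -0.1]
width: 1.001
[ 0.4876  0.0968 -0.0067] [-1.3   0.02  0.09]
top bar (array([0.5186, 0.0933]), np.float64(-9.86), np.float64(0.286), 443)
top base (array([0.6432, 0.0651]), np.float64(-8.88), np.float64(0.001), 2101)
[ 0.4886  0.0967 -0.0066] [-0.09  1.36  0.3 ] [-0.00225753 -0.04481199  0.01618325]
side bar (array([0.529 , 0.1399]), np.float64(-9.68), np.float64(1.677), 1008)
side base (array([0.6444, 0.0689]), np.float64(-8.84), np.float64(0.002), 2010)
[ 0.4882  0.0968 -0.0066] [ 0.46 -0.45  0.07] [-0.04951068  0.01621528 -0.01196962]
```

View pics/top3.png

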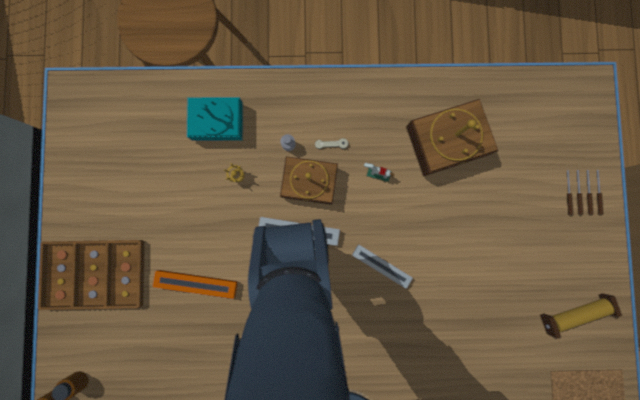

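The bar follows squarely: its ends show at (262,224) and (338,238), and the tool is centred on it. I push another 40 mm, then measure the gap from image edges.

```bash
python3 -m creep '[{"linear":[0.004,0,0],"yaw":0,"jaw":-1},{"linear":[0.009,0,0],"yaw":0,"jaw":-1},{"linear":[0.014,0,0],"yaw":0,"jaw":-1},{"linear":[0.019,0,0],"yaw":0,"jaw":-1},{"linear":[0.024,0,0],"yaw":0,"jaw":-1},{"linear":[0.029,0,0],"yaw":0,"jaw":-1},{"linear":[0.034,0,0],"yaw":0,"jaw":-1},{"linear":[0.037,0,0],"yaw":0,"jaw":-1},{"linear":[0.04,0,0],"yaw":0,"jaw":-1},{"linear":[0.04,0,0],"yaw":0,"jaw":-1}]'
cat >> h.py <<'E'
def edges(n,im,bar_c,base_c,yaw,pick=(0,1)):
    """subpixel: rectify a top plane, find step positions along tool x for columns along y"""
    K,R,t=cal(n); out={}
    for nm,c,z,off,half,sgn in(("bar",bar_c,.025,.02,.095,1),("base",base_c,.05,-.05,.058,-1)):
        a=np.radians(yaw); ex=np.array([np.cos(a),np.sin(a)]); ey=np.array([-ex[1],ex[0]])
        S=np.arange(-.012,.012,.0004)+off; Y=np.arange(-half,half,.002)
        W=np.array(c)+S[:,None,None]*ex+Y[None,:,None]*ey
        p=np.c_[W.reshape(-1,2),np.full(S.size*Y.size,z)]@R.T+t; uv=p@K.T; uv=uv[:,:2]/uv[:,2:]
        g=cv2.cvtColor(im,cv2.COLOR_RGB2LAB).astype(np.float32) 
        m=[cv2.remap(np.ascontiguousarray(g[...,k]),uv[:,0].reshape(S.size,-1).astype(np.float32),uv[:,1].reshape(S.size,-1).astype(np.float32),cv2.INTER_CUBIC) for k in range(3)]
        G=sum(np.abs(np.gradient(cv2.GaussianBlur(x,(1,7),0),axis=0)) for x in m)
        s=S[G[3:-3].argmax(0)+3]; out[nm]=(Y,s,m)
        A=np.c_[np.ones_like(Y),Y]; w=np.ones(len(Y),bool)
        for _ in range(8):
            k=np.linalg.lstsq(A[w],s[w],rcond=None)[0]; r=np.abs(s-A@k); w=r<max(.0012,1.5*np.median(r))
        print(nm,"edge offset mm",(k[0]-off)*1000,"yaw",yaw+np.degrees(np.arctan(-k[1])),"inl",w.sum(),len(w), "mid",(np.array(c)+k[0]*ex).round(4))
E
python3 - <<'E'
from h import *
a=np.load("top0.npz"); print("start"); edges("top",a["im"],(.4787,.1001),(.6431,.0651),-9)
im,d=camera("top"); P=cloud("top",d); s=read_state()
print(s['ee_pos'].round(4),(np.array(s['tool_rot']).T@s['wrist_force']).round(2)); R=np.array(s['tool_rot'])
c=s['ee_pos'][:2]+.031*R[:2,0]; print("pred bar",c, "fit",fit(P,d,c,(.04,.2),(-12,0),.018,.032,.13))
edges("top",im,c,(.6431,.0651),-9)
save("pics/top4.png",cv2.resize(im[150:250,240:360],(720,600),interpolation=cv2.INTER_CUBIC))
E
```

```text
time: 6.35
ee_pos: [0.527, 0.09, -0.0067]
tool_rot: [[0.985, -0.172, 0.001], [-0.172, -0.985, 0.0], [0.001, -0.0, -1.0]]
wrist_force: [0.0, -0.6, -0.0]
width: 0.999
start
bar edge offset mm 0.369666596823099 yaw -9.827139329480204 inl 92 95 mid [0.4988 0.0969]
base edge offset mm 2.9731796014209193 yaw -8.886902300462264 inl 47 58 mid [0.5967 0.0725]
[ 0.527   0.09   -0.0066] [-0.58 -0.22 -0.38]
pred bar [0.55751203 0.08468045] fit (array([0.5738, 0.0803]), np.float64(-20.36), np.float64(0.131), 235)
bar edge offset mm -1.6414349708917844 yaw -7.457287375159184 inl 55 95 mid [0.5756 0.0818]
base edge offset mm 4.316605356566618 yaw -6.509692888247567 inl 36 58 mid [0.598  0.0722]
```

View pics/top4.png

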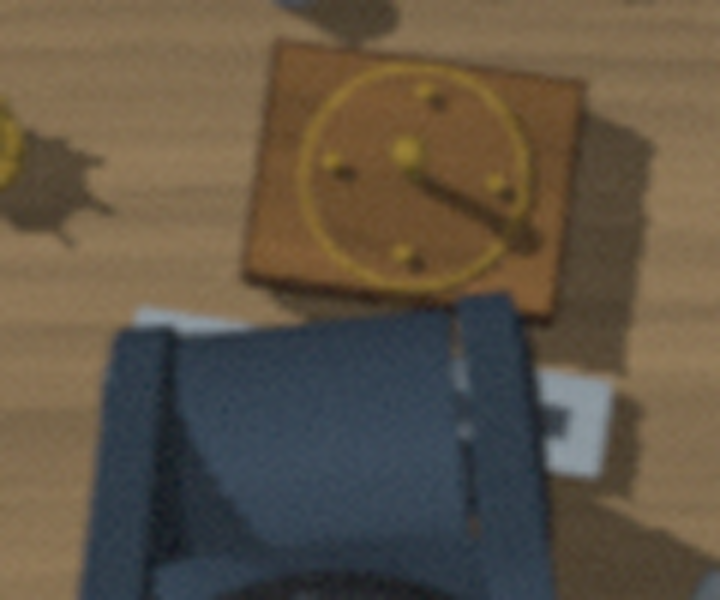

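Measured at the start from image edges, the bar yaw is −9.8° and the base about −8.8°. The remaining gap is about 20 mm, and the crop shows both bar ends at (135,310) and (610,380) still short of the face. Next I go 12 mm forward and turn 1°.

```bash
python3 -m creep '[{"linear":[0.002,0,0],"yaw":-0.2,"jaw":-1},{"linear":[0.004,0,0],"yaw":-0.5,"jaw":-1},{"linear":[0.006,0,0],"yaw":-0.8,"jaw":-1},{"linear":[0.008,0,0],"yaw":-1.1,"jaw":-1},{"linear":[0.01,0,0],"yaw":-1.1,"jaw":-1},{"linear":[0.0115,0,0],"yaw":-1.1,"jaw":-1},{"linear":[0.012,0,0],"yaw":-1.1,"jaw":-1},{"linear":[0.012,0,0],"yaw":-1.1,"jaw":-1}]'
cat > f.py <<'E'
from h import *
F=[];
for i in range(4):
    im,d=camera("side"); s=read_state(); F.append(np.array(s['tool_rot']).T@s['wrist_force'])
print(round(s['time'],2),s['ee_pos'].round(4),"yaw",np.degrees(np.arctan2(s['tool_rot'][1][0],s['tool_rot'][0][0])).round(2),"F",np.mean(F,0).round(2),"sd",np.std(F,0).round(2)); s0=im
E
python3 - <<'E'
from f import *
save("pics/side5.png",cv2.resize(im[170:290,250:410],(800,600),interpolation=cv2.INTER_CUBIC))
E
```

```text
time: 7.2
ee_pos: [0.5385, 0.088, -0.0067]
tool_rot: [[0.988, -0.153, 0.0], [-0.153, -0.988, 0.0], [0.0, -0.0, -1.0]]
wrist_force: [-2.1, 0.8, 0.3]
width: 1.001
7.4 [ 0.5384  0.088  -0.0067] yaw -8.82 F [-1.42  0.05 -0.42] sd [0.51 0.24 0.38]
```

View pics/side5.png

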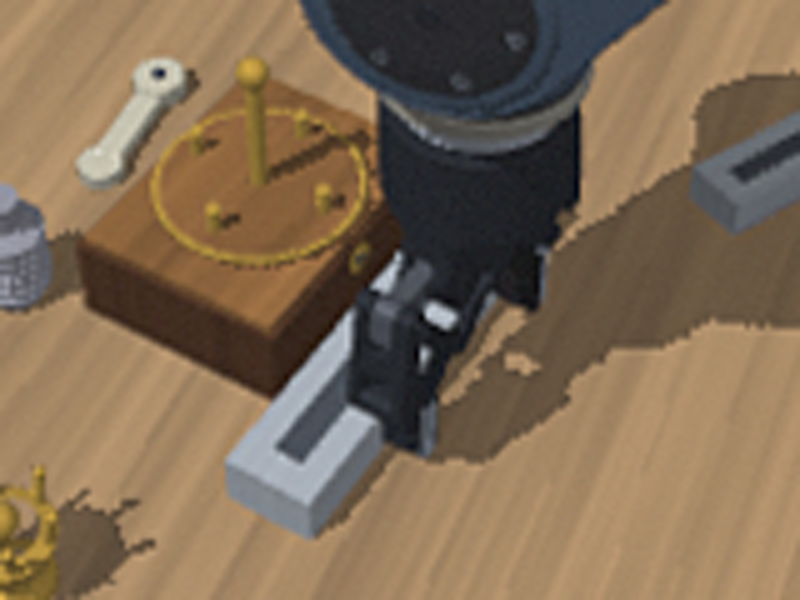

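The side view shows the bar's near end at (230,460) and the block's near front corner at (270,395), so they're close but still apart. I'll compute this gap.

Run:
```python
from h import *
g=lambda u,v,z: unproj("side",[[250+u/5,170+v/5]],z)[0]
b1=g(228,460,.025);k=g(270,395,.01);k2=g(268,330,.05);b3=g(312,505,.025)
a=np.radians(-8.82);ex=np.array([np.cos(a),np.sin(a)])
print(b1,k,k2,"gap",(k-b1)@ex,(k2-b1)@ex,"width",(b1-b3)@ex)
```

```text
[0.60405188 0.1811527 ] [0.60844391 0.13462539] [0.60852149 0.13283534] gap 0.011474152387609878 0.011825289718776257 width 0.04008181126679784
```

```bash
python3 -m creep '[{"linear":[0.0005,0,0],"yaw":0,"jaw":-1},{"linear":[0.001,0,0],"yaw":0,"jaw":-1},{"linear":[0.0015,0,0],"yaw":0,"jaw":-1},{"linear":[0.002,0,0],"yaw":0,"jaw":-1},{"linear":[0.002,0,0],"yaw":0,"jaw":-1}]'; python3 f.py
```

```text
time: 7.9
ee_pos: [0.5403, 0.0877, -0.0067]
tool_rot: [[0.988, -0.153, 0.0], [-0.153, -0.988, 0.0], [0.0, -0.0, -1.0]]
wrist_force: [-3.1, 0.3, 2.6]
width: 0.996
8.1 [ 0.5403  0.0877 -0.0067] yaw -8.82 F [-2.43 -0.11 -0.66] sd [0.49 0.19 0.35]
```

```bash
python3 -m creep '[{"linear":[0.0007,0,0],"yaw":0,"jaw":-1},{"linear":[0.0014,0,0],"yaw":0,"jaw":-1},{"linear":[0.0021,0,0],"yaw":0,"jaw":-1},{"linear":[0.0028,0,0],"yaw":0,"jaw":-1},{"linear":[0.0035,0,0],"yaw":0,"jaw":-1},{"linear":[0.004,0,0],"yaw":0,"jaw":-1},{"linear":[0.0045,0,0],"yaw":0,"jaw":-1},{"linear":[0.005,0,0],"yaw":0,"jaw":-1}]'; python3 f.py
```

```text
time: 8.9
ee_pos: [0.5444, 0.087, -0.0068]
tool_rot: [[0.988, -0.153, -0.002], [-0.153, -0.988, 0.0], [-0.002, 0.0, -1.0]]
wrist_force: [-9.0, 2.6, 6.5]
width: 0.997
9.1 [ 0.5444  0.087  -0.0067] yaw -8.81 F [-7.42 -0.04 -4.94] sd [0.36 0.51 0.44]
```

Run:
```python
from f import *
A=cv2.resize(im[190:270,270:350],(600,600),interpolation=cv2.INTER_CUBIC)
save("pics/side6.png",A)
t,d=camera("top"); edges("top",t,(.5749,.0823),(.6431,.0651),-9)
save("pics/top6.png",cv2.resize(t[150:250,240:360],(720,600),interpolation=cv2.INTER_CUBIC))
```

```text
9.3 [ 0.5444  0.087  -0.0067] yaw -8.8 F [-7.61 -0.36 -5.25] sd [0.77 0.2  0.3 ]
bar edge offset mm 5.169806243860105 yaw -9.463801537654284 inl 73 95 mid [0.5998 0.0784]
base edge offset mm 6.129049531459131 yaw -12.920967921993931 inl 37 58 mid [0.5998 0.072 ]
```

View pics/side6.png

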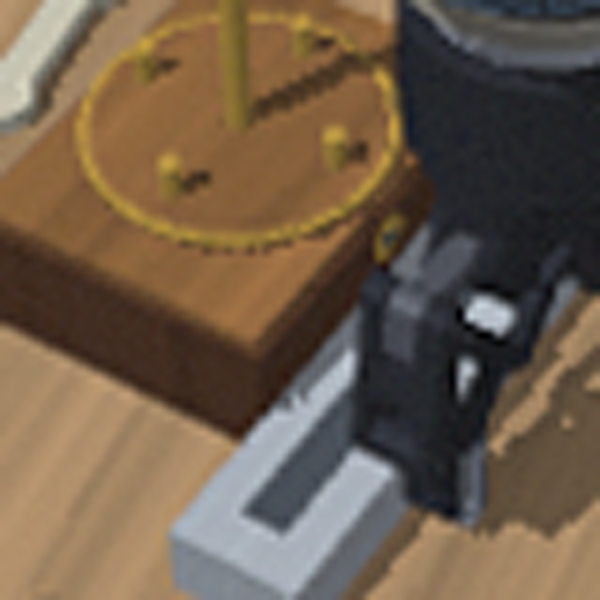

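View pics/top6.png

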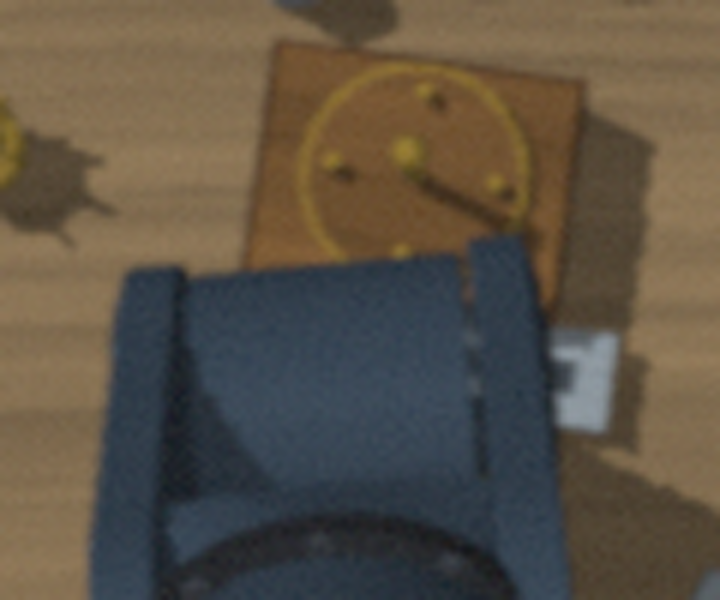

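Pushed with 7.5 N, the tool also feels about 5 N upward, which means finger friction bearing down on the bar. The side crop at (245,430) suggests the left corner may still be a few mm open, while the top crop has the right one near (550,325). I'll put numbers on both.

Run:
```python
from f import *
g=lambda n,x0,y0,s,u,v,z: unproj(n,[[x0+(u+.5)/s-.5,y0+(v+.5)/s-.5]],z)[0]
T=lambda u,v,z:g("top",240,150,6,u,v,z); S=lambda u,v,z:g("side",270,190,7.5,u,v,z); C=lambda u,v,z:g("top",220,150,4,u,v,z)
bl,br=C(243,184,.05),C(447,212,.05); tl,tr=C(264,30,.05),C(470,57,.05)
print("TOP base FL,FR",bl,br,"w",np.linalg.norm(bl-br),"yaw",np.degrees(np.arctan2(*(-(bl-br)[::1])))%180-180, "back yaw",np.degrees(np.arctan2(-(tl-tr)[0],(tl-tr)[1])),"front",np.degrees(np.arctan2(-(bl-br)[0],(bl-br)[1])))
fr,rr=T(620,335,.025),T(607,432,.025); v=fr-rr; print("bar FR,RR",fr,rr,"w",np.linalg.norm(v),"yaw",np.degrees(np.arctan2(v[1],v[0])))
a=np.radians(-8.8);ex=np.array([np.cos(a),np.sin(a)])
print("top gap at right, left (mm)",(br-fr)@ex*1e3,(bl-fr)@ex*1e3)
b1=S(170,540,.025);k2=S(252,350,.05);k=S(240,432,.01); print("side bar FL",b1,"base FL",k2,k,"gap",(k2-b1)@ex*1e3,(k-b1)@ex*1e3)
# top-surface clouds, side camera: bar's left end & base, extent along ex
P=cloud("side",d); L=P[...,:2]@np.array([ex,[-ex[1],ex[0]]]).T
for nm,z0,z1,y0,y1,x0,x1 in(("bar",.021,.03,.2,.26,.4,.62),("base",.046,.054,.13,.24,.55,.7)):
    m=(d>0)&(P[...,2]>z0)&(P[...,2]<z1)&(L[...,1]>y0)&(L[...,1]<y1)&(L[...,0]>x0)&(L[...,0]<x1); q=L[m]; print(nm,len(q),np.percentile(q,[1,5,50,95,99],axis=0).round(4).tolist())
K=np.array([.6437,.067]); print("axis in L",K@ex)
```

```text
9.55 [ 0.5444  0.087  -0.0067] yaw -8.81 F [-7.14 -0.49 -5.09] sd [0.49 0.18 0.4 ]
TOP base FL,FR [0.60454006 0.13541423] [0.58567683 0.01148735] w 0.1253542685605589 yaw -171.34529601817093 back yaw -8.289495594577875 front -8.654703981829096
bar FR,RR [ 0.58011068 -0.01833519] [ 0.53977288 -0.01213086] w 0.04081215031054385 yaw -8.744104794693502
top gap at right, left (mm) 0.9382065986091904 0.6203218134419448
side bar FL [0.61066556 0.18285928] base FL [0.6090609  0.13373827] [0.61524239 0.13225666] gap 5.929048453785853 12.264442017509822
bar 460 [[0.5164, 0.2026], [0.5312, 0.2079], [0.5617, 0.232], [0.5985, 0.257], [0.6153, 0.2595]]
base 354 [[0.5765, 0.1449], [0.5773, 0.1567], [0.6029, 0.2193], [0.6709, 0.2305], [0.6745, 0.2311]]
axis in L 0.6258725581061154
```

The two cameras disagree: about 1 mm open by top, about 4 mm by the side view's occlusion of the block corner. The vertical force is suspect, so I back off 2 mm to clear it and then push again.

```bash
python3 -m creep '[{"linear":[-0.001,0,0],"yaw":0,"jaw":-1},{"linear":[-0.002,0,-0.001],"yaw":0,"jaw":-1},{"linear":[-0.002,0,-0.001],"yaw":0,"jaw":-1}]'; python3 f.py;  python3 -m creep '[{"linear":[0.0005,0,0],"yaw":0,"jaw":-1},{"linear":[0.001,0,0],"yaw":0,"jaw":-1},{"linear":[0.001,0,0],"yaw":0,"jaw":-1}]'; python3 f.py
```

```text
time: 9.85
ee_pos: [0.5436, 0.0872, -0.0055]
tool_rot: [[0.988, -0.153, 0.001], [-0.153, -0.988, 0.0], [0.001, -0.0, -1.0]]
wrist_force: [-0.2, 0.6, 0.1]
width: 1.002
10.05 [ 0.5434  0.0872 -0.0057] yaw -8.82 F [-0.13 -0.28  0.11] sd [0.36 0.27 0.36]
time: 10.35
ee_pos: [0.5443, 0.0871, -0.0057]
tool_rot: [[0.988, -0.153, 0.0], [-0.153, -0.988, 0.0], [0.0, -0.0, -1.0]]
wrist_force: [0.2, -0.5, -0.6]
width: 1.0
10.55 [ 0.5442  0.0871 -0.0057] yaw -8.82 F [-0.34 -0.64 -0.  ] sd [0.16 0.87 0.33]
```

```bash
python3 -m creep '[{"linear":[0.0002,0,0],"yaw":0,"jaw":-1},{"linear":[0.0004,0,0],"yaw":0,"jaw":-1},{"linear":[0.0004,0,0],"yaw":0,"jaw":-1}]'; python3 f.py
```

```text
time: 10.85
ee_pos: [0.5444, 0.087, -0.0057]
tool_rot: [[0.988, -0.153, -0.0], [-0.153, -0.988, -0.0], [-0.0, 0.0, -1.0]]
wrist_force: [-1.6, 0.3, 2.3]
width: 0.999
11.05 [ 0.5444  0.087  -0.0057] yaw -8.81 F [-2.03 -0.2  -1.23] sd [0.45 0.29 0.67]
```

```bash
python3 -m creep '[{"linear":[0.0002,0,0],"yaw":0,"jaw":-1},{"linear":[0.0003,0,0],"yaw":0,"jaw":-1},{"linear":[0.0003,0,0],"yaw":0,"jaw":-1}]'; python3 f.py
```

```text
time: 11.35
ee_pos: [0.5444, 0.087, -0.0057]
tool_rot: [[0.988, -0.153, -0.001], [-0.153, -0.988, 0.0], [-0.001, 0.0, -1.0]]
wrist_force: [-4.8, 0.2, 3.4]
width: 0.999
11.55 [ 0.5444  0.087  -0.0058] yaw -8.81 F [-5.48  0.08 -3.88] sd [0.58 0.23 0.44]
```

The TCP stays at exactly .5444 while the force climbs, so it is a hard stop. The base has not swung, which fits a flush contact: the predicted bar front is 0.576 along the normal and the face is 0.576. I add 0.15 mm to reach about 7 N and hold a second.

```bash
python3 -m creep '[{"linear":[0.00015,0,0],"yaw":0,"jaw":-1},{"linear":[0.00015,0,0],"yaw":0,"jaw":-1},{"linear":[0.00015,0,0],"yaw":0,"jaw":-1},{"linear":[0.00015,0,0],"yaw":0,"jaw":-1}]'
python3 - <<'E'
from f import *
save("pics/side7.png",cv2.resize(im[205:285,270:350],(600,600),interpolation=cv2.INTER_LANCZOS4))
print(s['wrist_torque'])
E
```

```text
time: 11.95
ee_pos: [0.5444, 0.087, -0.0058]
tool_rot: [[0.988, -0.153, -0.001], [-0.153, -0.988, -0.0], [-0.001, 0.0, -1.0]]
wrist_force: [-6.1, 1.6, 4.6]
width: 0.999
12.15 [ 0.5444  0.087  -0.0058] yaw -8.82 F [-5.75 -0.4  -4.35] sd [0.35 0.33 0.38]
[0.33882632 0.83125161 0.17054872]
```

View pics/side7.png

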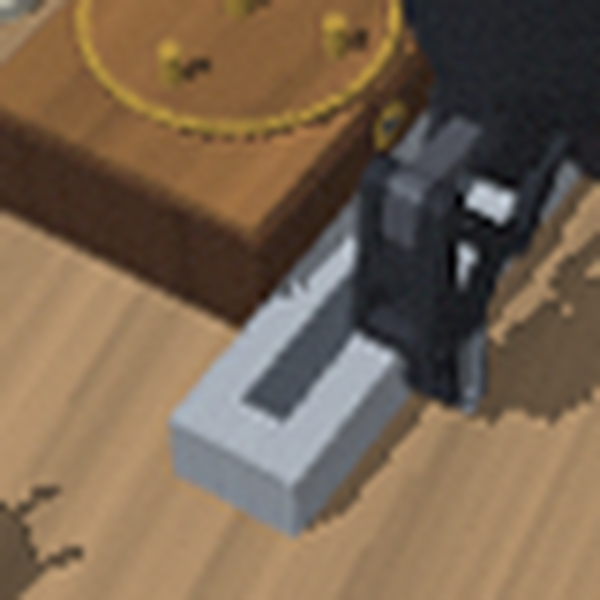

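Run:
```python
from f import *
K,R,t=cal("side")
def pr(p): q=np.asarray(p,float)@R.T+t; q=q@K.T; return q[:,:2]/q[:,2:]
a=np.radians(-8.82);ex=np.array([np.cos(a),np.sin(a)]);ey=np.array([-ex[1],ex[0]])
crop=lambda uv:(((uv-[270,205])+.5)*7.5-.5).round(0).tolist()
ax=np.array([.6440,.068]); FL=ax-.05*ex+.065*ey
print("block FL z .05 .025 .01",crop(pr([[*FL,z] for z in(.05,.025,.01)])))
P=cloud("side",d); Rt=np.array(s['tool_rot'])
for g in(0,.002,.004,.006):
    o=ax-(.05+g)*ex  # face mid less gap
    lat=((s['ee_pos'][:2]-o)@ey); m=o+lat*ey
    pts=[[*(m+y*ey),.025] for y in(.1-.001,.065-lat,.03)]+[[*(m+.1*ey-.04*ex),.025]]
    print(g,"bar FL, front@corner, front@.03, RL",crop(pr(pts)),"lat",lat.round(4))
# robust: edge pixels along block vertical edge: dark brown -> grey
g=im.astype(int)
for u in range(299,308): print(u,[tuple(g[v,u]) [0] - tuple(g[v,u])[2] for v in range(232,262)])
```

```text
12.35 [ 0.5444  0.087  -0.0058] yaw -8.81 F [-5.63 -0.51 -4.39] sd [0.24 0.36 0.57]
block FL z .05 .025 .01 [[257.0, 259.0], [261.0, 317.0], [263.0, 351.0]]
0 bar FL, front@corner, front@.03, RL [[181.0, 411.0], [261.0, 317.0], [324.0, 243.0], [304.0, 480.0]] lat 0.0035
0.002 bar FL, front@corner, front@.03, RL [[187.0, 415.0], [267.0, 321.0], [330.0, 246.0], [310.0, 484.0]] lat 0.0035
0.004 bar FL, front@corner, front@.03, RL [[193.0, 418.0], [273.0, 324.0], [336.0, 248.0], [317.0, 487.0]] lat 0.0035
0.006 bar FL, front@corner, front@.03, RL [[200.0, 421.0], [279.0, 327.0], [342.0, 251.0], [323.0, 490.0]] lat 0.0035
299 [np.int64(90), np.int64(80), np.int64(60), np.int64(39), np.int64(34), np.int64(32), np.int64(34), np.int64(32), np.int64(34), np.int64(32), np.int64(33), np.int64(32), np.int64(33), np.int64(29), np.int64(32), np.int64(42), np.int64(69), np.int64(73), np.int64(73), np.int64(62), np.int64(17), np.int64(-18), np.int64(-24), np.int64(-18), np.int64(-16), np.int64(-19), np.int64(-18), np.int64(-18), np.int64(-17), np.int64(-18)]
300 [np.int64(94), np.int64(85), np.int64
[... 2769 characters left out ...]
), np.int64(-19), np.int64(-19), np.int64(-18), np.int64(-19), np.int64(-19), np.int64(-19), np.int64(-18), np.int64(-16), np.int64(-15), np.int64(-16), np.int64(-15), np.int64(-15), np.int64(-15), np.int64(-15), np.int64(-15), np.int64(-14), np.int64(-17)]
307 [np.int64(42), np.int64(42), np.int64(38), np.int64(25), np.int64(24), np.int64(27), np.int64(26), np.int64(29), np.int64(30), np.int64(26), np.int64(14), np.int64(-3), np.int64(-14), np.int64(-19), np.int64(-19), np.int64(-19), np.int64(-17), np.int64(-17), np.int64(-16), np.int64(-17), np.int64(-15), np.int64(-13), np.int64(-14), np.int64(-15), np.int64(-13), np.int64(-15), np.int64(-17), np.int64(-16), np.int64(-15), np.int64(-17)]
```

Sub-pixel, the side view suggests about 3±1 mm may still be open, with the bar possibly held by drag from the downward finger load. A clean test is to ease the vertical load by raising the command slightly while keeping the push. If the bar is only drag-locked it will slide.

```bash
python3 -m creep '[{"linear":[0,0,-0.0001],"yaw":0,"jaw":-1},{"linear":[0,0,-0.0002],"yaw":0,"jaw":-1},{"linear":[0,0,-0.0002],"yaw":0,"jaw":-1}]'; python3 f.py
```

```text
time: 12.65
ee_pos: [0.5444, 0.087, -0.0057]
tool_rot: [[0.988, -0.153, -0.001], [-0.153, -0.988, -0.0], [-0.001, 0.0, -1.0]]
wrist_force: [-4.9, 2.3, 2.4]
width: 1.002
12.85 [ 0.5444  0.087  -0.0057] yaw -8.81 F [-5.66 -0.81 -1.99] sd [0.27 0.31 0.41]
```

```bash
python3 -m creep '[{"linear":[0,0,-0.0001],"yaw":0,"jaw":-1},{"linear":[0.0001,0,-0.0002],"yaw":0,"jaw":-1},{"linear":[0.0002,0,-0.0002],"yaw":0,"jaw":-1},{"linear":[0.0002,0,-0.0002],"yaw":0,"jaw":-1}]'; python3 f.py
```

```text
time: 13.25
ee_pos: [0.5444, 0.087, -0.0057]
tool_rot: [[0.988, -0.153, -0.002], [-0.153, -0.988, -0.0], [-0.002, 0.0, -1.0]]
wrist_force: [-5.7, 1.8, 0.2]
width: 1.0
13.45 [ 0.5444  0.087  -0.0057] yaw -8.81 F [-5.34 -1.03 -0.14] sd [0.82 0.4  0.26]
```

```bash
python3 -m creep '[{"linear":[0.0001,0,0],"yaw":0,"jaw":-1},{"linear":[0.0002,0,-0.0001],"yaw":0,"jaw":-1},{"linear":[0.0002,0,-0.0001],"yaw":0,"jaw":-1},{"linear":[0.0002,0,-0.0001],"yaw":0,"jaw":-1}]'
python3 - <<'E'
from f import *
t,dd=camera("top"); 
a=np.load("top0.npz")["im"]
# base motion since start: template match of visible rear half of base top
for y0,y1,x0,x1 in((152,180,280,305),(152,185,312,340)):
    A=cv2.cvtColor(a,cv2.COLOR_RGB2GRAY).astype(np.float32)[y0:y1,x0:x1];B=cv2.cvtColor(t,cv2.COLOR_RGB2GRAY).astype(np.float32)[y0:y1,x0:x1]
    print("shift px",cv2.phaseCorrelate(A,B))
E
```

```text
time: 13.85
ee_pos: [0.5444, 0.087, -0.0057]
tool_rot: [[0.988, -0.153, -0.002], [-0.153, -0.988, -0.0], [-0.002, 0.0, -1.0]]
wrist_force: [-5.8, 1.8, 0.4]
width: 1.0
14.05 [ 0.5444  0.087  -0.0057] yaw -8.81 F [-6.71 -1.88  0.  ] sd [0.66 0.44 0.3 ]
shift px ((0.5233779134077761, -0.16390642430163105), 0.9719888877868652)
shift px ((0.14540148864927005, 0.06234927124591749), 0.9963769087085017)
```

The base hasn't swung and the push is 6.7 N with no vertical load. I hold about 7.3 N for a second.

```bash
python3 -m creep '[{"linear":[0.0001,0,0],"yaw":0,"jaw":-1},{"linear":[0.0001,0,0],"yaw":0,"jaw":-1},{"linear":[0.0001,0,0],"yaw":0,"jaw":-1},{"linear":[0.0001,0,0],"yaw":0,"jaw":-1},{"linear":[0.0001,0,0],"yaw":0,"jaw":-1},{"linear":[0.0001,0,0],"yaw":0,"jaw":-1}]'; python3 f.py;python3 f.py
```

```text
time: 14.7
ee_pos: [0.5444, 0.087, -0.0057]
tool_rot: [[0.988, -0.153, -0.003], [-0.153, -0.988, -0.0], [-0.002, 0.0, -1.0]]
wrist_force: [-6.6, 2.7, 0.7]
width: 1.0
14.9 [ 0.5444  0.087  -0.0057] yaw -8.81 F [-7.   -1.08 -0.87] sd [0.21 0.6  0.29]
15.1 [ 0.5444  0.087  -0.0057] yaw -8.81 F [-6.75 -1.42 -0.56] sd [0.15 0.54 0.22]
```

```bash
python3 -m creep '[{"linear":[-0.0005,0,0],"yaw":0,"jaw":-1},{"linear":[-0.001,0,0],"yaw":0,"jaw":-1},{"linear":[-0.002,0,0],"yaw":0,"jaw":-1},{"linear":[-0.005,0,0],"yaw":0,"jaw":-1},{"linear":[-0.015,0,0],"yaw":0,"jaw":-1},{"linear":[-0.035,0,0],"yaw":0,"jaw":-1},{"linear":[-0.065,0,0],"yaw":0,"jaw":-1},{"linear":[-0.1,0,0],"yaw":0,"jaw":-1},{"linear":[-0.12,0,0],"yaw":0,"jaw":-1},{"linear":[-0.12,0,0],"yaw":0,"jaw":-1}]'
python3 - <<'E'
from f import *
t,d=camera("top"); P=cloud("top",d); np.savez("top9",im=t,d=d,P=P); np.savez("side9",im=im)
print(fit(P,d,(.573,.082),(.04,.2),(-12,-6),.018,.032,.125))
A=cv2.resize(t[170:245,250:350],(800,600),interpolation=cv2.INTER_CUBIC)
save("pics/top9.png",A)
A=cv2.resize(im[190:270,280:387],(800,600),interpolation=cv2.INTER_CUBIC); save("pics/side9.png",A)
E
```

```text
time: 16.1
ee_pos: [0.4239, 0.1055, -0.0052]
tool_rot: [[0.988, -0.153, -0.002], [-0.153, -0.988, -0.0], [-0.002, 0.001, -1.0]]
wrist_force: [0.3, 0.2, 0.2]
width: 1.002
16.3 [ 0.428   0.1053 -0.005 ] yaw -8.83 F [ 0.78  0.13 -0.1 ] sd [0.4  0.6  0.57]
(array([0.5753, 0.0838]), np.float64(-8.78), np.float64(0.001), 1293)
```

View pics/side9.png

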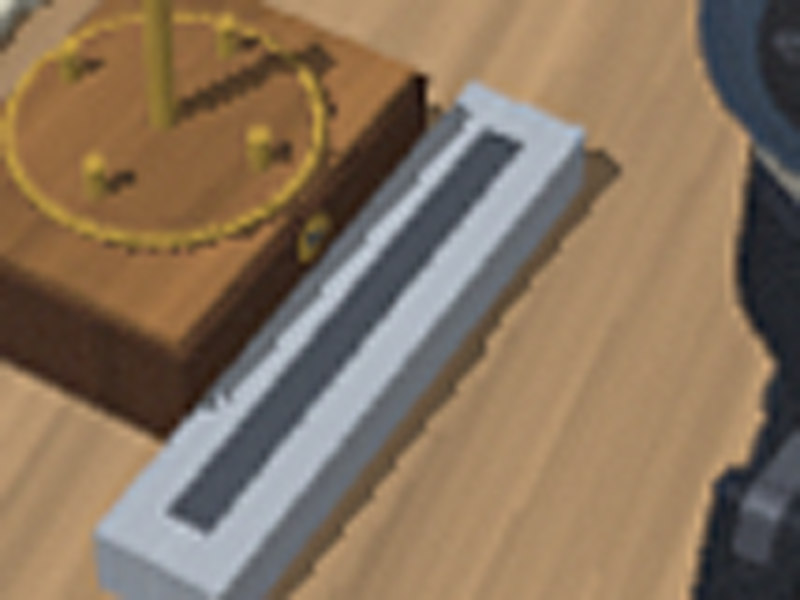

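The side view shows the bar lying along the whole face, from (175,430) to (430,110), with no wood visible between them and the base unturned. One numeric check of the fit from both cameras:

Run:
```python
from f import *
t=np.load("top9.npz"); im9=t["im"]; a0=np.load("top0.npz")["im"]
# base front top edge (start and now), bar rear edge & ends : relative to bar width
edges("top",a0,(.4787,.1001),(.6456,.0655),-8.8)
edges("top",im9,(.5755,.0836),(.6456,.0655),-8.8)
# profile along the normal at several y on the top picture (R-B and grey), world plane z=.025
K,R,tt=cal("top"); a=np.radians(-8.8); ex=np.array([np.cos(a),np.sin(a)]); ey=np.array([-ex[1],ex[0]])
for y in(-.06,-.03,.0,.03,.06):
    S=np.arange(-.03,.04,.0025); W=np.array([.5755,.0836])+(y-.004)*ey+S[:,None]*ex
    q=(np.c_[W,np.full(len(S),.025)]@R.T+tt)@K.T; uv=(q[:,:2]/q[:,2:]).astype(np.float32)
    p=cv2.remap(im9,uv[None,:,0],uv[None,:,1],cv2.INTER_LINEAR)[0].astype(int)
    print(y,[(int(round(s*1000)),int(x[0]),int(x[0]-x[2])) for s,x in zip(S,p) if s>.012 or s<-.016])
```

```text
16.55 [ 0.4273  0.1052 -0.0053] yaw -8.84 F [ 0.45 -0.18 -0.16] sd [0.2  0.57 0.43]
bar edge offset mm 0.37568667611011936 yaw -9.838143113601891 inl 83 95 mid [0.4988 0.097 ]
base edge offset mm 0.5663054715923516 yaw -8.819118337828463 inl 46 58 mid [0.5967 0.0731]
bar edge offset mm 3.2630477791707952 yaw -6.40901635544091 inl 63 95 mid [0.5985 0.08  ]
base edge offset mm 1.0141195525028985 yaw -8.785564783967887 inl 35 58 mid [0.5972 0.073 ]
-0.06 [(-30, 114, 43), (-28, 91, 36), (-25, 79, 28), (-23, 83, 12), (-20, 111, -8), (-18, 130, -17), (12, 114, -14), (15, 92, -11), (17, 80, -9), (20, 64, -1), (22, 60, 21), (25, 86, 48), (27, 112, 65), (30, 119, 69), (32, 121, 69), (35, 120, 70), (37, 118, 68), (40, 116, 67)]
-0.03 [(-30, 117, 47), (-28, 104, 40), (-25, 82, 29), (-23, 81, 12), (-20, 106, -7), (-18, 131, -16), (12, 122, -15), (15, 97, -11), (17, 81, -8), (20, 67, 1), (22, 61, 17), (25, 81, 46), (27, 109, 62), (30, 115, 66), (32, 107, 60), (35, 104, 61), (37, 116, 70), (40, 114, 67)]
0.0 [(-30, 115, 42), (-28, 87, 31), (-25, 76, 27), (-23, 85, 13), (-20, 113, -11), (-18, 135, -16), (12, 125, -16), (15, 100, -12), (17, 82, -9), (20, 69, 6), (22, 65, 27), (25, 83, 51), (27, 114, 73), (30, 121, 73), (32, 113, 66), (35, 107, 61), (37, 112, 65), (40, 126, 77)]
0.03 [(-30, 118, 47), (-28, 101, 39), (-25, 82, 31), (-23, 86, 14), (-20, 113, -9), (-18, 132, -16), (12, 120, -15), (15, 97, -11), (17, 81, -7), (20, 66, 1), (22, 65, 23), (25, 88, 51), (27, 111, 62), (30, 118, 65), (32, 120, 69), (35, 126, 71), (37, 132, 78), (40, 129, 80)]
0.06 [(-30, 127, 48), (-28, 111, 43), (-25, 88, 30), (-23, 87, 14), (-20, 110, -6), (-18, 132, -16), (12, 136, -17), (15, 135, -18), (17, 127, -17), (20, 95, -5), (22, 70, 19), (25, 80, 45), (27, 100, 56), (30, 109, 61), (32, 114, 67), (35, 114, 65), (37, 113, 64), (40, 109, 64)]
```

View pics/top9.png

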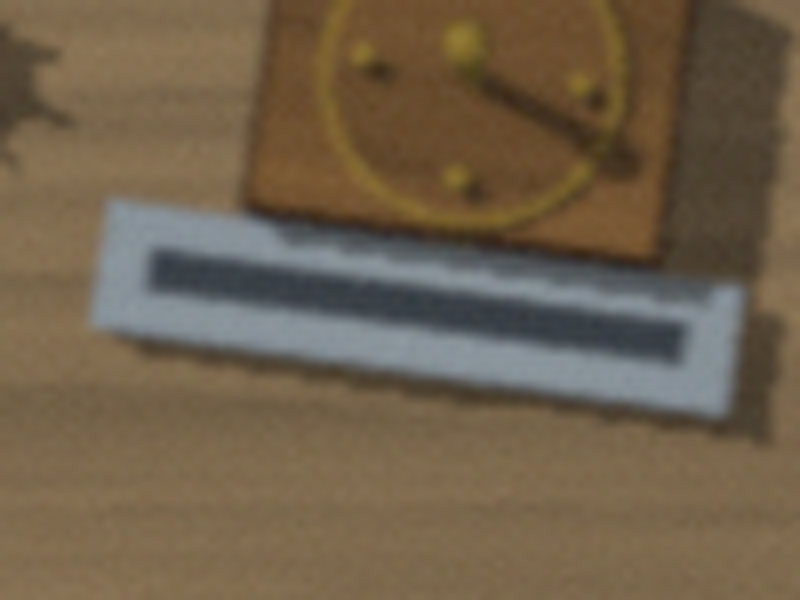

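The top view shows the bar along the full face from (250,215) to (660,265), with an even dark line between them. Both cameras seem to leave 2–3 mm there. However, the block's top measures 125 × 94 mm instead of 130 × 100 mm, so its dark border makes each edge look 2–3 mm recessed, which accounts for it. The bar is at −8.78° and the base at −8.79° (−8.82° at the start). The hard stop and the predicted face position agree, and the tool is clear, so I hand in.

```bash
python3 -c "
from bench import *
print(hand_in()); print(read_state()['time'])"
```

```text
the job is handed in; nothing more can be done
None
the job is handed in; nothing more can be done
```

I slid the large grey straightedge about 95 mm across the glass with the two open fingers and turned it about 1°. I then pressed it home against the small brown carousel base and handed the job in after about 17 s.

**Press:** The push at the wrist was about 6.7–7.0 N for roughly a second. It was 7–8 N on the first touch, with one noisy reading near 9.7 N (wrist force, including the bar's drag on the glass). The tool then stopped dead at the same spot however hard I pushed, even with no downward load on the bar. That points to contact with the face rather than drag.

**Last checks:**
- **Alignment:** the bar's yaw is −8.78° and the base's −8.79°. The base was at −8.82° at the start, so it has not swung measurably.
- **Bystanders:** I did not measure them again at the end. The tool never went near them.
- **Robot:** the fingers are more than 100 mm behind the bar and touching nothing.

**Check that disagreed:** Taken at face value, the image edges from both cameras suggested a gap of 2–3 mm. I put that down to the block's dark top border, because its top measures about 125 × 94 mm instead of 130 × 100 mm. Correcting for that leaves about 0 ± 1 mm, so flushness rests mainly on the hard stop and the matching angles, not on a direct view of the gap.

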